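# Load a tube rack on the shaker and lock the quick-release clamp on it

## Task

Set the white tube rack on the shaker's platform, between the clamp's sprung pad and the fixed fence and lengthwise along the pad, keeping it upright because its tubes are open. Then squeeze the clamp's release lever against its thumb post and, holding it squeezed, slide the bar until the rack is home against the fence and the pad's spring is well pressed in but not bottomed out, and let go so that the lever springs fully back, its tooth in a notch, and the rack stays firmly clamped. Leave the other things alone.

Things in the scene. Friction and masses are not known exactly. Their poses are not given: they have to be found in the camera images.
- shaker: Low white bench shaker, fixed. Origin on the bench under its middle; x to its back, y to its left. Aluminium platform x -112 to +128, y -175 to +175 mm, top 62 mm above the bench; console 40 mm high in front to x -155. A ladder rail 21 wide, 15.5 mm high runs along y at x -85, with cross pins every 8 mm; the notches are the gaps between them.
- platform (a point): Point on the platform's top, 35 mm behind the shaker's middle (the rack's centre belongs at this x), axes as the shaker's. The fence, an aluminium angle 44 mm high, x -43 to +107 of the shaker, faces -y on the platform's left side. It is bolted in slots: its face is anywhere from shaker y +95 to +145 mm and is not measured; see it or feel it.
- rack_center (a point): Centre of the white tube rack, 22 mm above its underside. 60 mm wide (its x), 172 long (its y), 41 mm high, 47 with its open tubes; deck at 38 to 41 mm; 0.13 to 0.25 kg. Starts on the bench left of the shaker, lengthwise roughly along world x. Grasp it across the 60 mm near the middle, at the deck.
- clamp_grip (a point): Where to squeeze: midway between the outer faces of thumb post and lever, 67 mm above the platform; rides with the bar, axes as the shaker's. Black upright paddles 26 mm wide: rigid post on the -y side, lever on the +y side, tops 86 and 83 mm above the platform. Over both 49 mm at rest, 37 fully squeezed. Free below down to 30 mm above the platform.
- clamp_bar (a joint): Travel of the bar towards the fence (shaker +y), 0 to 0.145 m; at 0 the grip point is at shaker y -136.5, x -85 mm. About 1.5 N friction with the lever squeezed; locked both ways (1 to 2 mm play) with the tooth in a notch, at multiples of 8 mm. Starts at 0 to 0.013, sometimes with the tooth on top of a pin.
- release_lever (a joint): Lever angle: 0 = sprung out, tooth fully down in a notch; 0.24 rad = fully squeezed. The tooth clears the pins above about 0.17; it stays at 0.05 to 0.17 when resting on a pin. Takes about 7 N at the grip point to start, 12 N at full squeeze. When let go it may hang on a pin or the pad may drive the bar back up to 8 mm: nudge the bar until the tooth drops.
- pressure_pad (a joint): How far the sprung pad is pressed in, 0 to 0.016 m (bottomed out). 3 N at first touch and 0.6 N per mm more: 12.6 N when it bottoms out. Pushing the rack along the platform takes 1 to 3 N.
- pad_face (a point): Centre of the pad's rubber face, 23 mm above the platform. The face is 122 mm long along the shaker's x, 41 mm high, looks to +y. Not pressed in, it rides 97.5 mm ahead (+y) of and 90 mm behind (+x) the grip point. The jaw that carries it is 46 mm high.
- bottle_mid (a point): Middle of the clear water bottle with a blue screw cap, 60 mm diameter, 116 mm high, standing right of the shaker; leave alone.
- timer: White bench timer, 58x72x21 mm, lying front right; leave alone.
- tape_roll: Roll of tape, 77 mm diameter, 19 mm high, on the left; leave alone.
- petri_dish: Closed petri dish, 90 mm diameter, 15 mm high, left behind the shaker; leave alone.

How it is judged:
On the way, in this order (a step that is already met when the one before it is completed fails the run):
1. the rack stands on the platform in the gap, let go, the clamp not yet moved up (z of rack_center in the frame of shaker between 0.08 and 0.088 m and x of rack_center in the frame of shaker between 0.005 and 0.065 m and y of rack_center in the frame of pad_face above 0.027 m and angle between tube_rack's own z axis and vertical below 0.05 rad and contact force between the fingers and tube_rack below 0.1 N), for 0.2 s.
2. the lever is squeezed and, held so, the bar has been slid up by at least three notches (value of joint release_lever above 0.13 rad and value of joint clamp_bar above 0.04 m), for 0.1 s.
At the end, for the whole second after the job is handed in: Rack flat on the platform, square to the fence (0.06 rad), its centre 5 to 65 mm behind the shaker's middle, held by the pad with over 2.5 N, pad pressed in 1.5 to 15.2 mm; lever back out (below 0.03 rad), tooth in a notch; all at rest and let go (value of joint release_lever below 0.03 rad and value of joint pressure_pad between 0.0015 and 0.0152 m and contact force between tube_rack and pressure_pad above 2.5 N and angle between the y axis of tube_rack and the x axis of shaker, either way round below 0.06 rad and angle between tube_rack's own z axis and vertical below 0.05 rad and z of rack_center in the frame of shaker between 0.08 and 0.088 m and x of rack_center in the frame of shaker between 0.005 and 0.065 m and linear speed of tube_rack below 0.02 m/s and velocity of joint clamp_bar below 0.01 m/s and contact force between the fingers and anything else below 0.1 N); the robot touches nothing.
It fails at once if the clamp presses the rack with more than 22 N (pad bottomed out, rack crushed) (contact force between tube_rack and clamp_bar above 22 N).
It fails at once if the rack is tilted by more than 0.35 rad (open tubes spill) (angle between tube_rack's own z axis and vertical above 0.35 rad).
It fails at once if a bystander is moved by more than 30 mm (distance of any of bottle_mid, timer, tape_roll, petri_dish from where it was at the start of the episode above 0.03 m).
It also fails if it takes over 58 s, if anything falls off the work surface, if the arm or the gripper's body presses on something with over 40 N, if the wrist force passes 120 N, or if a joint passes its speed limit or range.

## Robot

A 6-joint arm with a two-finger parallel gripper is mounted at the origin on a cart in front of the work surface, level with it; the furniture and walls round the work are solid. World frame = base frame: x ahead of the robot, y to its left, z up, the work surface at z = 0. Lengths are in m, angles in rad, forces in N, time in s.
With the tool pointing down it reaches from about 0.3 to 0.775 m from the base axis. Payload 14.6 kg.
Tool frame: the origin (TCP) lies midway between the tips of the shut fingers; the grasp point (between the pads) lies 19 mm behind it; z points along the fingers, y is the line along which they close (so a half turn about z gives the same grasp; the last joint's range is limited). The gripper opens to 94 mm and grips with 3 to 60 N. Pads are 16 mm wide; open, the fingers measure 119 mm over their backs; the gripper's body (75 mm by 177 mm) begins 78 mm behind the grasp point.
Start: joints at [1.065, 0.3, 1.521, -0, 1.321, -0.067], TCP at [0.234, 0.498, 0.205] pointing down, gripper open.
Joint ranges: [-3.03, 3.03], [-0.79, 2.21], [0.23, 2.52], [-1.04, 4.18], [0, 3.07], [-2.55, 2.55]. Speed limits (rad/s): [2.22, 2.22, 2.57, 3.14, 3.14, 3.14].

## Interface

Orientations are given as a unit quaternion [x, y, z, w].
In Python, from cell import manip, vision, order gives the robot as it stands.
- The arm moves only by the tool move_arm, never from a script. Its argument "increments" is a list of rows, each an object with "gripper": the closure, from -1 (fully open) to 1 (shut); "xyz": the shift along the world's x, y, z in cm, a list of three; "rotation": the turn, a rotation vector about the world's x, y, z in degrees, a list of three. A call has 1 to 10 rows; each row shifts and turns the commanded pose from where the row before left it; what a row does not reach is not made up. A row lasts 1/10 s, in which the tool goes at most 50 mm and 8.59 degrees, less where a joint would pass 70% of its speed; a pose out of reach is approached as far as the arm can. A call with a gripper value outside its range is refused whole. The fingers move at their own pace and stop on an object; "newtons" is the grip in N (left out, the last holds). Time passes only in rows, so rows that do not move let the fingers close. It gives the time, the measured TCP pose, the force, the opening and the grip force at its end, in the units of the state.
- manip.get_obs(): the state, without advancing time (a new reading comes with each control period).
- vision.read_camera(name): name is "scene" or "top" or "wrist"; returns a dict with "color" (420x560x3 uint8, blue, green, red), "intrinsics" (3x3 intrinsics, pixels), "R" (3x3) and "t" (3): a world point X has camera coordinates R X + t. Camera axes: x right, y down, z forward; pixel columns grow to the right and rows downward; lengths in m; the calibration is good to about 2 mm. A picture is of the moment at which its call begins. There is no depth.
- order.sign_off(): hands the job in; it is judged then, once.
The state is a dict: "time_s": time; "qpos": joint angles; "joint_velocities": joint speeds; "tau": joint torques, N m; "ee_pos": TCP position; "orientation": TCP orientation; "contact_force": force on the tool from outside, world axes, zero at the start; "moment": the same for the moment, N m; "width": opening from 0.0 (shut) to 1.0 (fully open); "grasp_force": force on a finger pad.
Only numpy, scipy, OpenCV 4.12 (cv2) and the standard library are available. Lean on these libraries where they do the work, as an engineer would, in place of code of your own. Each camera call takes 0.05 s, during which the arm holds its last target. There are 200 camera calls.

## Working session

There is one attempt and no reset: what is moved stays moved. The work goes in short steps, Python scripts to look and compute and a tool call to move; the robot and the scene stay as the last step left them, time stands still between calls to the robot, and variables do not carry over. Pictures are saved under pics/ and viewed, at most 10 in all, crops included, and the job is handed in when it is done.

Besides the shell and the picture viewer there is one more tool, called in YAML: its name, and indented under it one key for each argument. move_arm: Moves the arm, as the interface text tells. Its arguments: {"type":"object","properties":{"increments":{"type":"array"},"newtons":{"type":"number"}},"required":["increments"]}

```bash
mkdir -p pics
cat > h.py <<'E'
import numpy as np, cv2
from cell import manip, vision, order
def cam(n,f=None):
    d=vision.read_camera(n)
    if f: cv2.imwrite('pics/'+f,d['color'])
    np.savez(f'{n}.npz',**{k:np.array(d[k]) for k in('color','intrinsics','R','t')})
    return d
def load(n): return dict(np.load(f'{n}.npz'))
def ray(d,u,v,z):
    R=np.array(d['R']);t=np.array(d['t']);c=-R.T@t
    w=R.T@np.linalg.solve(np.array(d['intrinsics']),[u,v,1.]); return c+w*(z-c[2])/w[2]
def proj(d,X):
    p=np.array(d['intrinsics'])@(np.array(d['R'])@np.array(X)+np.array(d['t'])); return p[:2]/p[2]
E
python3 - <<'E'
from h import *
a=cam('top','top1.png');b=cam('scene','sc1.png')
for d in(a,b): print(-np.array(d['R']).T@d['t'], np.array(d['intrinsics'])[0])
o=manip.get_obs();print(o)
E
```

```text
[0.32060125 0.02586786 1.53285236] [545.57209898   0.         273.84872582]
[-0.44643246 -0.6921424   0.91272274] [444.50687185   0.         287.05953817]
{'time_s': 0.1, 'qpos': array([ 1.06541132e+00,  3.00418814e-01,  1.52147903e+00,  1.14354078e-05,
        1.32068638e+00, -6.66041604e-02]), 'joint_velocities': array([ 0.00043249, -0.00183399, -0.00080707, -0.00202437,  0.00205267,
        0.00015709]), 'tau': array([ 1.62937311e-03, -5.32637429e+01, -3.53283727e+01,  7.09864986e-02,
        2.34893057e-02, -7.91265916e-05]), 'ee_pos': array([0.23355729, 0.4977087 , 0.20495818]), 'orientation': array([ 2.17636055e-01,  9.76029867e-01, -4.74087612e-04, -1.45181857e-04]), 'contact_force': array([ 0.33951213, -0.07127165,  0.07785215]), 'moment': array([-0.00424799, -0.0130495 ,  0.03116921]), 'grasp_force': 0.0, 'width': 1.0018845511699654}
```

View pics/top1.png

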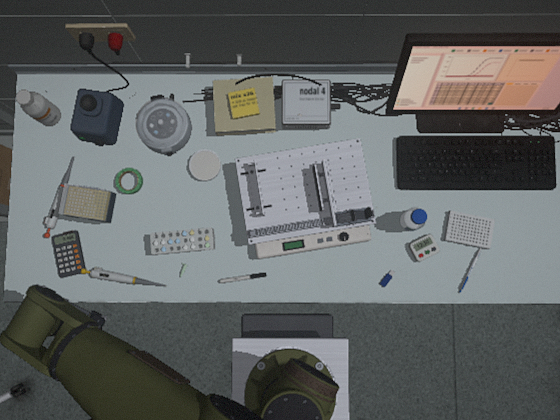

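View pics/sc1.png

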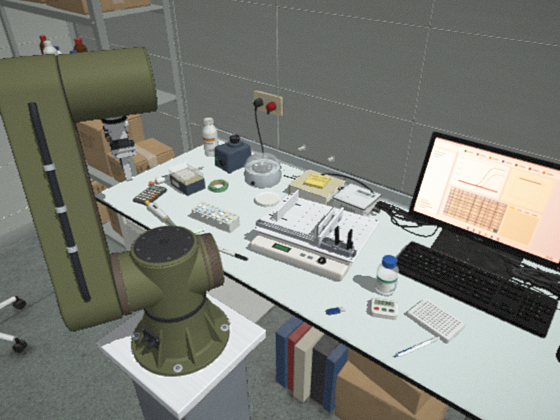

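The top view shows the rack near (180,241), the shaker near (305,195) turned by a few degrees, the fence near (252,190) and the pad near (322,190). The clamp grip is near (350,215). I'll enlarge the top view for corner positions.

Run:
```python
from h import *
a=load('top')['color']; c=a[125:265,140:385]
c=cv2.resize(c,None,fx=3.25,fy=3.25,interpolation=cv2.INTER_CUBIC);cv2.imwrite('pics/crop1.png',c);print(c.shape)
b=load('scene')['color'][185:285,180:380]
cv2.imwrite('pics/crop2.png',cv2.resize(b,None,fx=4,fy=4,interpolation=cv2.INTER_CUBIC))
```

```text
(455, 796, 3)
```

View pics/crop1.png

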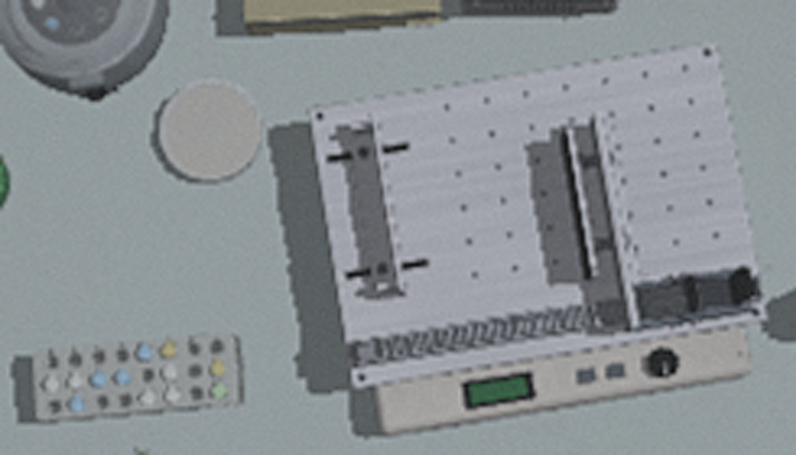

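View pics/crop2.png

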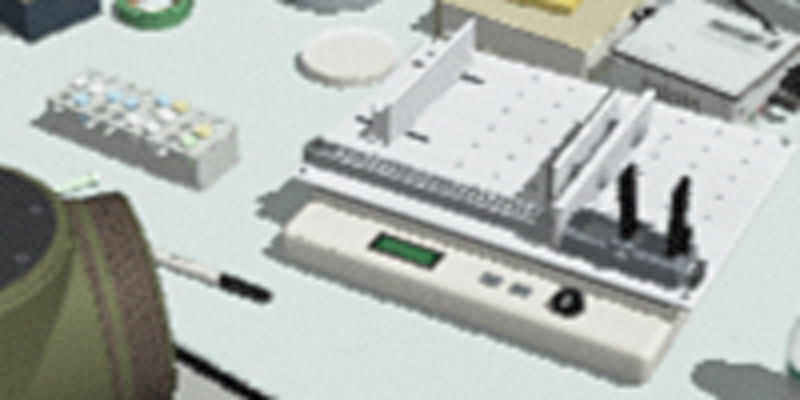

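Crop 1 shows the platform corners at about (312,108), (716,46), (763,315) and (357,385). The rack deck spans about (33,348) to (242,404), the fence wall runs (372,115)–(405,290), and the paddles are near (690,290) and (742,285). Crop 2 shows the two upright black paddles and the pad jaw. Next I turn these into positions.

Run:
```python
from h import *
d=load('top'); P=lambda u,v,z: ray(d,140+(u+.5)/3.25-.5,125+(v+.5)/3.25-.5,z)
print('base',proj(d,[0,0,0]),proj(d,[.3,0,0]))
C=np.array([P(*p,.062)[:2] for p in[(312,108),(716,46),(763,315),(357,385)]]); print(C)
L=np.array([[.128,.175],[.128,-.175],[-.112,-.175],[-.112,.175]])
A=L-L.mean(0);B=C-C.mean(0)
th=np.arctan2((A[:,0]*B[:,1]-A[:,1]*B[:,0]).sum(),(A*B).sum()); R=np.array([[np.cos(th),-np.sin(th)],[np.sin(th),np.cos(th)]])
t=C.mean(0)-R@L.mean(0); print('shaker',t,np.degrees(th),'resid mm',1e3*(C-(L@R.T+t)))
np.savez('sh.npz',R=R,t=t,th=th)
S=lambda u,v,z:R.T@(P(u,v,z)[:2]-t)
print('fence top z.106',[S(*p,.106) for p in[(372,115),(405,290)]],'base',[S(*p,.062) for p in[(380,115),(408,290)]])
print('pad rubber top',[S(*p,.062+.0435) for p in[(566,130),(594,278)]])
print('paddle tops',S(690,290,.148),S(742,285,.145))
a=d['color']; hsv=cv2.cvtColor(a,cv2.COLOR_BGR2HSV)
K=np.array([P(*p,.041)[:2] for p in[(35,350),(238,336),(243,403),(37,420)]]);print('rack',K,K.mean(0),np.linalg.norm(K-np.roll(K,1,0),axis=1))
e=(K[1]+K[2]-K[0]-K[3])/2;print('long dir deg',np.degrees(np.arctan2(e[1],e[0])))
print('targets world plat', R@[.035,.05]+t, 'grip0',R@[-.085,-.1365]+t)
# profiles across the fence along shaker y at x=.03
for x in(.0,.03,.06):
  print([int(cv2.getRectSubPix(cv2.cvtColor(a,cv2.COLOR_BGR2GRAY),(1,1),tuple(map(float,proj(d,[*(R@[x,y]+t),.106]))))[0,0]) for y in np.arange(.08,.16,.002)])
```

```text
base [288.91765566 394.44439156] [288.97323686 283.11802164]
[[ 0.64152975  0.14777035]
 [ 0.69557447 -0.19422093]
 [ 0.46665363 -0.22981289]
 [ 0.40735892  0.10753986]]
shaker [ 0.544887  -0.0434898] 9.41663947208868 resid mm [[-1.00022078 -2.32406483]
 [-4.21986866  0.96829859]
 [ 3.62521472  4.64332944]
 [ 1.59487472 -3.2875632 ]]
fence top z.106 [array([0.10280134, 0.12314662]), array([-0.0441457 ,  0.11921822])] base [array([0.11134814, 0.11702765]), array([-0.03943732,  0.11718013])]
pad rubber top [array([ 0.06481294, -0.03164111]), array([-0.05908822, -0.03345699])]
paddle tops [-0.08505396 -0.1020077 ] [-0.08746428 -0.14346288]
rack [[0.43731469 0.38133083]
 [0.44968404 0.20970958]
 [0.39315036 0.20452612]
 [0.37829489 0.37781907]] [0.414611  0.2933464] [0.05912419 0.17206642 0.05677081 0.17392853]
long dir deg -85.48687739598873
targets world plat [0.57123474 0.01156287] grip0 [ 0.4833655  -0.19205748]
[162, 164, 166, 167, 166, 166, 166, 164, 166, 165, 164, 166, 166, 166, 165, 166, 164, 163, 164, 169, 171, 163, 140, 95, 98, 102, 102, 100, 99, 98, 100, 96, 95, 97, 98, 95, 114, 141, 167, 164]
[166, 166, 166, 165, 165, 165, 166, 168, 166, 165, 169, 167, 167, 167, 164, 166, 165, 164, 167, 169, 173, 171, 145, 110, 98, 100, 103, 102, 100, 99, 99, 97, 95, 94, 100, 98, 107, 130, 164, 167]
[161, 162, 164, 163, 164, 166, 163, 164, 165, 163, 163, 164, 164, 163, 165, 165, 167, 169, 155, 143, 143, 161, 122, 101, 99, 102, 102, 103, 104, 101, 101, 100, 98, 96, 95, 107, 132, 164, 166, 163]
```

move_arm:
  increments:
    - {"gripper":-1,"xyz":[2.0,-2.27,-0.6],"rotation":[0,0,-6.7]}
    - {"gripper":-1,"xyz":[2.0,-2.27,-0.6],"rotation":[0,0,-6.7]}
    - {"gripper":-1,"xyz":[2.0,-2.27,-0.6],"rotation":[0,0,-6.7]}
    - {"gripper":-1,"xyz":[2.0,-2.27,-0.6],"rotation":[0,0,-6.7]}
    - {"gripper":-1,"xyz":[2.0,-2.27,-0.6],"rotation":[0,0,-6.7]}
    - {"gripper":-1,"xyz":[2.0,-2.27,-0.6],"rotation":[0,0,-6.7]}
    - {"gripper":-1,"xyz":[2.0,-2.27,-0.6],"rotation":[0,0,-6.7]}
    - {"gripper":-1,"xyz":[2.0,-2.27,-0.6],"rotation":[0,0,-6.7]}
    - {"gripper":-1,"xyz":[2.1,-2.28,-0.7],"rotation":[0,0,-6.8]}
    - {"gripper":-1,"xyz":[0,0,0],"rotation":[0,0,0]}
  newtons: 25

```text
time_s: 1.1
ee_pos: [0.416, 0.2912, 0.1494]
orientation: [0.682, 0.732, -0.001, -0.0]
contact_force: [0.5, -0.1, 0.1]
width: 0.998
grasp_force: 0.0
```

Run:
```python
from h import *
from scipy.spatial.transform import Rotation as Ro
o=manip.get_obs();m=Ro.from_quat(o['orientation']).as_matrix();print(o['ee_pos'],m.round(3).tolist(),np.degrees(np.arctan2(m[1,1],m[0,1])))
d=cam('wrist');im=d['color'].copy()
K=[[.437,.381],[.4497,.2097],[.393,.2045],[.378,.378]]
for k in K:
  p=proj(d,[*k,.041]);print(p); cv2.circle(im,tuple(int(v) for v in p),4,(0,0,255),1)
cv2.imwrite('pics/w1.png',im)
```

```text
[0.41595529 0.29115586 0.14936533] [[-0.071, 0.997, -0.001], [0.997, 0.071, -0.001], [-0.001, -0.001, -1.0]] 4.069289347503022
[322.24435071  95.61722359]
[317.7497403  302.87469644]
[252.28216318 304.11801808]
[242.73164131  94.06019414]
```

View pics/w1.png

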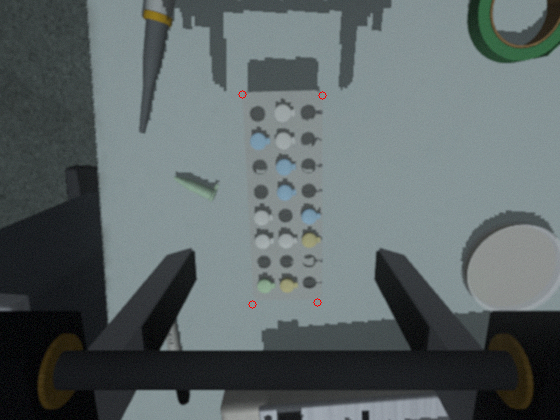

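The wrist view shows the rack deck from about (247,91), (320,91) down to (255,296), (325,294). That is a few mm off the top-view estimate, so I refine.

Run:
```python
from h import *
d=load('wrist')
K=np.array([ray(d,*p,.041)[:2] for p in[(247,91),(320,91),(325,294),(255,296)]]);print(K,K.mean(0),np.linalg.norm(K-np.roll(K,1,0),axis=1))
g=cv2.cvtColor(d['color'],cv2.COLOR_BGR2GRAY).astype(int)
s=d['color'][...,0].astype(int)-d['color'][...,2]
for v in(104,126,153,179,228,252,274,): print(v,s[v,236:270:2],s[v,306:340:2])
print(s[84:100:2,271],s[286:304:2,275],g[286:304:2,275])
hsv=cv2.cvtColor(d['color'],cv2.COLOR_BGR2HSV)
e=(K[2]+K[3]-K[0]-K[1]);print(np.degrees(np.arctan2(e[1],e[0])))
```

```text
[[0.38107233 0.38037932]
 [0.43502645 0.38413279]
 [0.45514148 0.21864187]
 [0.3949871  0.21249189]] [0.41655684 0.29891147] [0.16846308 0.05408453 0.16670891 0.06046794]
104 [16 13 17 14  8  8  9  7  4  8  9 10  7 12  9 10 10] [ 5  6  8 11  9  8  7 11 12 17 20 17 18 19 19 15 14]
126 [15 17 18 15 13  9 12 14 11  7  8  6 11 10  7  8  9] [ 8 10  9 13  7  8  9  9 11 13 20 16 19 14 13 12 14]
153 [17 17 19 16 14 10  8  9  9  7  7  9  8  7  5  8  9] [ 7 11  9  8  9 11  8 11 13 14 16 16 15 19 15 17 21]
179 [16 15 16 15 17 14  9  9  8  6 10  9 10 10 10  8  7] [ 8 10  9 12  8  7 10  7 13 18 16 13 15 19 11 16 18]
228 [15 17 19 17 13 15 15 10  5  9  8  9  7 11  8  8 12] [ 7  7  6  7  6  9  8  8 11 16 17 16 16 19 16 17 15]
252 [17 17 16 15 18 16 15 14 10  5 10  9 13  9  8  5  4] [ 7  9 12 11  8  7  9  6 16 15 16 16 17 12 17 17 17]
274 [15 17 15 16 16 17 14 18  4  9  8  8  5  5  4  4  8] [ 8  7 11  5  6  6  8 13 15 17 13 15 13 17 15 15 18]
[ 7 11  6  8  6 10 10  9] [ 9  9 10 10  9 10 10 15 15] [140 143 142 140 141 141 140 144 138]
-84.17168483927401
```

move_arm:
  increments:
    - {"gripper":-1,"xyz":[0,0.2,-3],"rotation":[0,0,0.5]}
    - {"gripper":-1,"xyz":[0,0.2,-3],"rotation":[0,0,0]}
    - {"gripper":-1,"xyz":[0,0,-3],"rotation":[0,0,0]}
    - {"gripper":-1,"xyz":[0,0,-2.5],"rotation":[0,0,0]}
    - {"gripper":-1,"xyz":[0,0,-1.6],"rotation":[0,0,0]}
    - {"gripper":-1,"xyz":[0,0,0],"rotation":[0,0,0]}
    - {"gripper":1,"xyz":[0,0,0],"rotation":[0,0,0]}
    - {"gripper":1,"xyz":[0,0,0],"rotation":[0,0,0]}
    - {"gripper":1,"xyz":[0,0,0],"rotation":[0,0,0]}
    - {"gripper":1,"xyz":[0,0,0],"rotation":[0,0,0]}
  newtons: 25

```text
time_s: 2.15
ee_pos: [0.4149, 0.2977, 0.0201]
orientation: [0.676, 0.737, 0.001, 0.0]
contact_force: [0.3, 0.2, -0.3]
width: 0.697
grasp_force: 0.0
```

move_arm:
  increments:
    - {"gripper":1,"xyz":[0,0,0],"rotation":[0,0,0]}
    - {"gripper":1,"xyz":[0,0,0],"rotation":[0,0,0]}
    - {"gripper":1,"xyz":[0,0,0],"rotation":[0,0,0]}
    - {"gripper":1,"xyz":[0,0,0],"rotation":[0,0,0]}

```text
time_s: 2.55
ee_pos: [0.4149, 0.2976, 0.0199]
orientation: [0.676, 0.737, 0.0, 0.0]
contact_force: [-1.0, 0.0, 6.4]
width: 0.631
grasp_force: 25.0
```

move_arm:
  increments:
    - {"gripper":1,"xyz":[0,0,1],"rotation":[0,0,0]}
    - {"gripper":1,"xyz":[0,0,2.5],"rotation":[0,0,0]}
    - {"gripper":1,"xyz":[0,0,3.5],"rotation":[0,0,0]}
    - {"gripper":1,"xyz":[0,0,3.5],"rotation":[0,0,0]}
    - {"gripper":1,"xyz":[0,0,2.5],"rotation":[0,0,0]}
    - {"gripper":1,"xyz":[0,0,1],"rotation":[0,0,0]}
    - {"gripper":1,"xyz":[0.6,-1.1,0],"rotation":[0,0,-3]}
    - {"gripper":1,"xyz":[1.1,-2,0],"rotation":[0,0,-5]}
    - {"gripper":1,"xyz":[1.1,-2,0],"rotation":[0,0,-6]}
    - {"gripper":1,"xyz":[1.1,-2,0],"rotation":[0,0,-6]}

```text
time_s: 3.55
ee_pos: [0.4536, 0.2247, 0.1576]
orientation: [0.796, 0.606, -0.001, -0.0]
contact_force: [-0.4, -0.5, -1.3]
width: 0.634
grasp_force: 25.0
```

move_arm:
  increments:
    - {"gripper":1,"xyz":[1.2,-2.3,0],"rotation":[0,0,-6]}
    - {"gripper":1,"xyz":[1.2,-2.3,0],"rotation":[0,0,-6.5]}
    - {"gripper":1,"xyz":[1.2,-2.3,0],"rotation":[0,0,-6.5]}
    - {"gripper":1,"xyz":[1.2,-2.3,0],"rotation":[0,0,-6.5]}
    - {"gripper":1,"xyz":[1.2,-2.3,0],"rotation":[0,0,-6.5]}
    - {"gripper":1,"xyz":[1.2,-2.3,0],"rotation":[0,0,-6.5]}
    - {"gripper":1,"xyz":[1.2,-2.3,0],"rotation":[0,0,-6.5]}
    - {"gripper":1,"xyz":[1.2,-2.3,0],"rotation":[0,0,-6.5]}
    - {"gripper":1,"xyz":[1.2,-2.3,0],"rotation":[0,0,-5]}
    - {"gripper":1,"xyz":[0.6,-1.2,0],"rotation":[0,0,-3]}

```text
time_s: 4.55
ee_pos: [0.5675, 0.0049, 0.1572]
orientation: [0.991, 0.131, -0.002, -0.0]
contact_force: [-0.1, 0.8, -1.5]
width: 0.63
grasp_force: 25.0
```

move_arm:
  increments:
    - {"gripper":1,"xyz":[0,0,0],"rotation":[0,0,0]}
    - {"gripper":1,"xyz":[0,0,0],"rotation":[0,0,0]}

```text
time_s: 4.75
ee_pos: [0.567, 0.0073, 0.1581]
orientation: [0.991, 0.134, -0.001, -0.0]
contact_force: [0.0, -0.6, -1.0]
width: 0.633
grasp_force: 25.0
```

Run:
```python
from h import *
o=manip.get_obs();q=o['orientation'];print(o['ee_pos'],'closing',np.degrees(2*np.arctan2(q[1],q[0]))-90,o['contact_force'],o['qpos'])
s=np.load('sh.npz');print('in shaker',s['R'].T@(o['ee_pos'][:2]-s['t']))
d=cam('top');c=d['color'][125:265,200:385];cv2.imwrite('pics/t2.png',cv2.resize(c,None,fx=3.2,fy=3.2,interpolation=cv2.INTER_CUBIC))
```

```text
[0.5669919  0.00726592 0.15810397] closing -74.55102096296821 [ 0.00721224 -0.58770564 -0.97708305] [-5.18153249e-02  3.80458307e-01  1.52675219e+00  8.56406893e-05
  1.23654093e+00  1.24931727e+00]
in shaker [0.0301113  0.04645513]
```

move_arm:
  increments:
    - {"gripper":1,"xyz":[0.1,0,0],"rotation":[0,0,-3]}
    - {"gripper":1,"xyz":[0.1,0,0],"rotation":[0,0,-3]}
    - {"gripper":1,"xyz":[0,0,-1.5],"rotation":[0,0,0]}
    - {"gripper":1,"xyz":[0,0,-1.8],"rotation":[0,0,0]}
    - {"gripper":1,"xyz":[0,0,-1.8],"rotation":[0,0,0]}
    - {"gripper":1,"xyz":[0,0,-1],"rotation":[0,0,0]}
    - {"gripper":1,"xyz":[0,0,-0.7],"rotation":[0,0,0]}
    - {"gripper":1,"xyz":[0,0,-0.3],"rotation":[0,0,0]}
    - {"gripper":1,"xyz":[0,0,0],"rotation":[0,0,0]}

```text
time_s: 5.7
ee_pos: [0.5697, 0.0076, 0.0886]
orientation: [0.997, 0.083, 0.0, -0.0]
contact_force: [-0.0, -1.1, -1.4]
width: 0.63
grasp_force: 25.0
```

move_arm:
  increments:
    - {"gripper":1,"xyz":[0,0,0],"rotation":[0,0,0]}

```text
time_s: 5.8
ee_pos: [0.57, 0.0075, 0.0891]
orientation: [0.997, 0.083, 0.0, 0.0]
contact_force: [0.2, -0.7, -1.4]
width: 0.628
grasp_force: 25.0
```

Closing angle is now -80.5°, as wanted, so I lower the last 7 mm until contact.

move_arm:
  increments:
    - {"gripper":1,"xyz":[0,0,-0.2],"rotation":[0,0,0]}
    - {"gripper":1,"xyz":[0,0,-0.2],"rotation":[0,0,0]}
    - {"gripper":1,"xyz":[0,0,-0.1],"rotation":[0,0,0]}
    - {"gripper":1,"xyz":[0,0,0],"rotation":[0,0,0]}

```text
time_s: 6.2
ee_pos: [0.5696, 0.0075, 0.0833]
orientation: [0.997, 0.082, -0.0, -0.0]
contact_force: [0.2, -0.7, -1.7]
width: 0.634
grasp_force: 25.0
```

move_arm:
  increments:
    - {"gripper":1,"xyz":[0,0,-0.1],"rotation":[0,0,0]}
    - {"gripper":1,"xyz":[0,0,0],"rotation":[0,0,0]}

```text
time_s: 6.4
ee_pos: [0.5696, 0.0075, 0.0824]
orientation: [0.997, 0.082, -0.0, -0.0]
contact_force: [-0.1, 0.3, -0.9]
width: 0.632
grasp_force: 25.0
```

move_arm:
  increments:
    - {"gripper":1,"xyz":[0,0,-0.1],"rotation":[0,0,0]}
    - {"gripper":1,"xyz":[0,0,0],"rotation":[0,0,0]}

```text
time_s: 6.6
ee_pos: [0.5698, 0.0075, 0.0819]
orientation: [0.997, 0.082, 0.0, 0.0]
contact_force: [-2.6, 0.7, 4.4]
width: 0.629
grasp_force: 25.0
```

Contact is felt (4.4 N), so I release and rise.

move_arm:
  increments:
    - {"gripper":-1,"xyz":[0,0,0],"rotation":[0,0,0]}
    - {"gripper":-1,"xyz":[0,0,0],"rotation":[0,0,0]}
    - {"gripper":-1,"xyz":[0,0,0],"rotation":[0,0,0]}
    - {"gripper":-1,"xyz":[0,0,0],"rotation":[0,0,0]}
    - {"gripper":-1,"xyz":[0,0,0],"rotation":[0,0,0]}
    - {"gripper":-1,"xyz":[0,0,0],"rotation":[0,0,0]}
    - {"gripper":-1,"xyz":[0,0,2],"rotation":[0,0,0]}
    - {"gripper":-1,"xyz":[0,0,3],"rotation":[0,0,0]}
    - {"gripper":-1,"xyz":[0,0,4],"rotation":[0,0,0]}
    - {"gripper":-1,"xyz":[0,0,4],"rotation":[0,0,0]}

```text
time_s: 7.6
ee_pos: [0.5693, 0.0075, 0.2127]
orientation: [0.997, 0.082, -0.0, -0.0]
contact_force: [0.0, -0.3, 0.1]
width: 0.999
grasp_force: 0.0
```

Run:
```python
from h import *
d=cam('scene');c=d['color'][160:290,200:400];cv2.imwrite('pics/s2.png',cv2.resize(c,None,fx=4,fy=4,interpolation=cv2.INTER_CUBIC))
w=cam('wrist','w2.png')
s=np.load('sh.npz');o=manip.get_obs();print(o['ee_pos'],s['R'].T@(o['ee_pos'][:2]-s['t']))
```

```text
[0.57147718 0.00741281 0.21707423] [0.03456017 0.0458662 ]
```

View pics/w2.png

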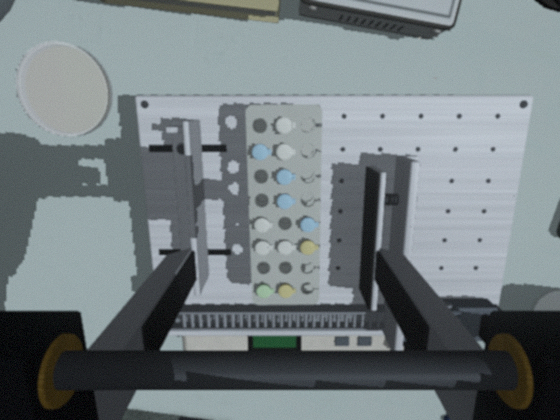

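The wrist view shows the rack upright and square in the gap (246–322, 105–303). The fence wall is at u≈183–205 and the black pad at u≈366–384. I measure the gap from it.

Run:
```python
from h import *
d=load('wrist'); s=np.load('sh.npz');S=lambda u,v,z:(s['R'].T@(ray(d,u,v,z)[:2]-s['t'])*1e3).round(1)
print('back corners',S(136,96,.062),S(532,96,.062),'should 128,+-175')
print('fence top',S(183,122,.106),S(190,122,.106),S(190,235,.106))
print('pad topleft edge',S(366,168,.1055),S(362,250,.1055),S(384,168,.1055))
print('rack',[S(*p,.103) for p in[(246,106),(322,106),(320,303),(250,303)]])
g=cv2.cvtColor(d['color'],cv2.COLOR_BGR2GRAY)
for v in(140,180,200,220): print(v,g[v,176:212:2],g[v,356:420:2])
```

```text
back corners [125.6 175.8] [ 125.4 -170.5] should 128,+-175
fence top [104.6 124.7] [104.5 119.3] [ 12.5 125.5]
pad topleft edge [ 68.6 -19.1] [ -1.3 -19.6] [ 68.6 -33.5]
rack [array([116.5,  75.9]), array([116.4,  17.1]), array([-52.6,  14.6]), array([-52.5,  77.1])]
140 [ 99 100  95  98 142 179 174 131 119 122 121 117 128 172 181 176 180 175] [182 177 182 181 183 183 185 185 181 182 184 184 187 185 183 186 183 186
 183 186 186 187 189 187 189 189 189 188 188 185 188 186]
180 [ 92  97 100  91  90  88  94  92  73  96 119 122 103  75  84  95  98 103] [ 95  90  95  93  80  34  30  33  30  33  37  47 113 177 180 110  92  96
  96  86  68  74  73  69  73  72  83 135 174 185 191 184]
200 [ 95  94  97  93  94  92  97  97  91  71  66  66  71  91 132 171 174 172] [ 93  94  99  91  40  24  29  27  29  32  32  83 157 182 118  59  46  40
  52  40  56  50  63  68  69  74 126 172 183 189 169 177]
220 [ 94  90  96  97  93  93  91  94  96  85  78 115 119 119 127 164 184 179] [ 92  89  95  69  29  29  29  26  22  33  67 142 176 152  98  88  92  87
  68  69  69  65  64  67  74 120 164 173 183 183 181 180]
```

View pics/s2.png

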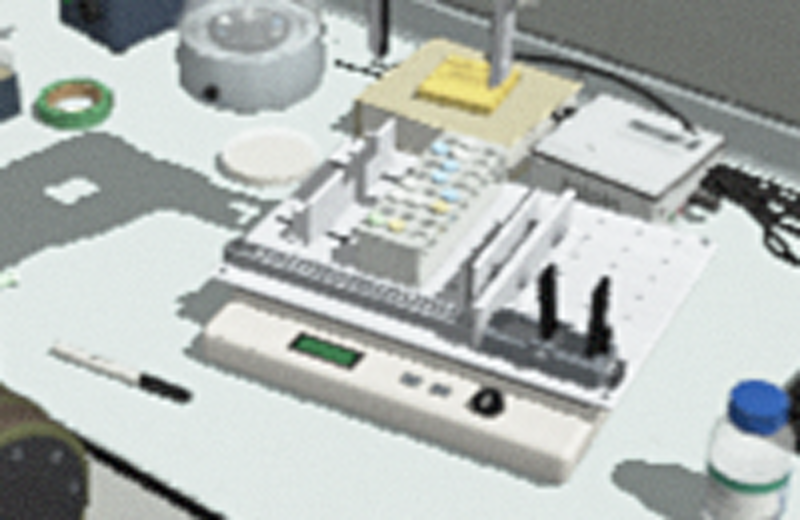

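The scene view shows the rack upright in the gap and both paddles free. The rack centre is at shaker (0.032, 0.046), the pad at y ≈ -32 mm and the fence at about +118 mm. Now I move over the grip.

move_arm:
  increments:
    - {"gripper":-1,"xyz":[-1.0,-2.1,0],"rotation":[0,0,0]}
    - {"gripper":-1,"xyz":[-1.0,-2.1,0],"rotation":[0,0,0]}
    - {"gripper":-1,"xyz":[-1.0,-2.1,0],"rotation":[0,0,0]}
    - {"gripper":-1,"xyz":[-1.0,-2.1,0],"rotation":[0,0,0]}
    - {"gripper":-1,"xyz":[-1.0,-2.1,0],"rotation":[0,0,0]}
    - {"gripper":-1,"xyz":[-1.0,-2.1,0],"rotation":[0,0,0]}
    - {"gripper":-1,"xyz":[-1.0,-2.1,0],"rotation":[0,0,0]}
    - {"gripper":-1,"xyz":[-1.0,-2.1,0],"rotation":[0,0,0]}
    - {"gripper":-1,"xyz":[-1.0,-2.0,0],"rotation":[0,0,0]}
    - {"gripper":-1,"xyz":[0,0,0],"rotation":[0,0,0]}

```text
time_s: 8.7
ee_pos: [0.4788, -0.1821, 0.211]
orientation: [0.997, 0.081, -0.0, -0.0]
contact_force: [-0.7, -0.2, -0.0]
width: 1.002
grasp_force: 0.0
```

Run:
```python
from h import *
d=cam('wrist','w3.png');o=manip.get_obs();q=o['orientation'];print(o['ee_pos'],np.degrees(2*np.arctan2(q[1],q[0]))-90)
print('tcp at z.145 projects',proj(d,[*o['ee_pos'][:2],.145]))
```

```text
[ 0.47929017 -0.1810961   0.21106035] -80.64588079890112
tcp at z.145 projects [283.92466867 225.02110395]
```

View pics/w3.png

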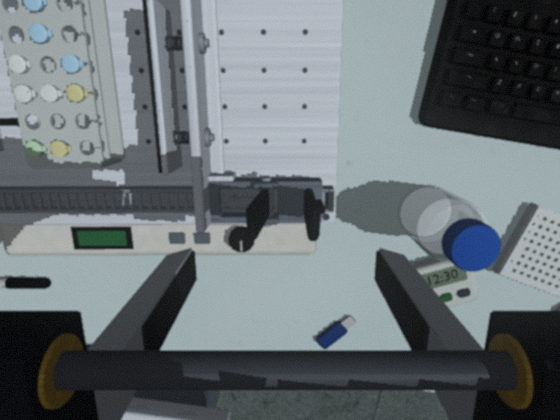

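The wrist view shows the lever top at about (250,235) and the post top at about (315,238). Their midpoint u≈283 matches the TCP projection of 284, so the gripper is centred and can descend and squeeze.

move_arm:
  increments:
    - {"gripper":-1,"xyz":[0.1,0,-2],"rotation":[0,0,0]}
    - {"gripper":-1,"xyz":[0,0,-2.5],"rotation":[0,0,0]}
    - {"gripper":-1,"xyz":[0,0,-2.5],"rotation":[0,0,0]}
    - {"gripper":-1,"xyz":[0,0,-2.0],"rotation":[0,0,0]}
    - {"gripper":-1,"xyz":[0,0,-1.1],"rotation":[0,0,0]}
    - {"gripper":-1,"xyz":[0,0,0],"rotation":[0,0,0]}
    - {"gripper":1,"xyz":[0,0,0],"rotation":[0,0,0]}
    - {"gripper":1,"xyz":[0,0,0],"rotation":[0,0,0]}
    - {"gripper":1,"xyz":[0,0,0],"rotation":[0,0,0]}
    - {"gripper":1,"xyz":[0,0,0],"rotation":[0,0,0]}
  newtons: 25

```text
time_s: 9.75
ee_pos: [0.4808, -0.1806, 0.111]
orientation: [0.997, 0.082, 0.0, 0.0]
contact_force: [-0.3, -0.6, -0.2]
width: 0.695
grasp_force: 0.0
```

move_arm:
  increments:
    - {"gripper":1,"xyz":[0,0,0],"rotation":[0,0,0]}
    - {"gripper":1,"xyz":[0,0,0],"rotation":[0,0,0]}
    - {"gripper":1,"xyz":[0,0,0],"rotation":[0,0,0]}
    - {"gripper":1,"xyz":[0,0,0],"rotation":[0,0,0]}
    - {"gripper":1,"xyz":[0,0,0],"rotation":[0,0,0]}
    - {"gripper":1,"xyz":[0,0,0],"rotation":[0,0,0]}

```text
time_s: 10.35
ee_pos: [0.4807, -0.1805, 0.1106]
orientation: [0.997, 0.082, 0.0, 0.0]
contact_force: [-0.8, -2.1, 2.2]
width: 0.414
grasp_force: 24.9
```

move_arm:
  increments:
    - {"gripper":1,"xyz":[-0.08,0.49,0],"rotation":[0,0,0]}
    - {"gripper":1,"xyz":[-0.13,0.79,0],"rotation":[0,0,0]}
    - {"gripper":1,"xyz":[-0.13,0.79,0],"rotation":[0,0,0]}
    - {"gripper":1,"xyz":[-0.13,0.79,0],"rotation":[0,0,0]}
    - {"gripper":1,"xyz":[-0.13,0.79,0],"rotation":[0,0,0]}
    - {"gripper":1,"xyz":[-0.08,0.49,0],"rotation":[0,0,0]}
    - {"gripper":1,"xyz":[-0.08,0.49,0],"rotation":[0,0,0]}
    - {"gripper":1,"xyz":[-0.08,0.49,0],"rotation":[0,0,0]}
    - {"gripper":1,"xyz":[-0.08,0.49,0],"rotation":[0,0,0]}

```text
time_s: 11.25
ee_pos: [0.4713, -0.1239, 0.1106]
orientation: [0.997, 0.083, -0.0, 0.0]
contact_force: [-2.8, -4.3, 6.0]
width: 0.415
grasp_force: 25.0
```

move_arm:
  increments:
    - {"gripper":1,"xyz":[-0.08,0.49,0],"rotation":[0,0,0]}
    - {"gripper":1,"xyz":[-0.08,0.49,0],"rotation":[0,0,0]}
    - {"gripper":1,"xyz":[-0.08,0.49,0],"rotation":[0,0,0]}
    - {"gripper":1,"xyz":[-0.08,0.49,0],"rotation":[0,0,0]}

```text
time_s: 11.65
ee_pos: [0.468, -0.1043, 0.1106]
orientation: [0.997, 0.083, -0.0, 0.0]
contact_force: [-3.2, -3.9, 6.0]
width: 0.411
grasp_force: 25.0
```

Run:
```python
from h import *
d=cam('scene')
s=np.load('sh.npz');o=manip.get_obs();print(o['ee_pos'],s['R'].T@(o['ee_pos'][:2]-s['t']),s['R'].T@o['contact_force'][:2],o['width'])
a=cam('top');c1=cv2.resize(d['color'][160:290,200:400],None,fx=2.9,fy=2.9,interpolation=cv2.INTER_CUBIC)
c2=cv2.resize(a['color'][125:205,225:385],(580,290*580//580),interpolation=cv2.INTER_CUBIC)[:220]
cv2.imwrite('pics/x4.png',np.vstack([c1,c2]))
```

```text
[ 0.46786821 -0.10368127  0.11056129] [-0.08582901 -0.04677914] [-3.47173546  1.11332715] 0.4113452320780271
```

move_arm:
  increments:
    - {"gripper":1,"xyz":[-0.04,0.25,0],"rotation":[0,0,0]}
    - {"gripper":1,"xyz":[-0.04,0.25,0],"rotation":[0,0,0]}

```text
time_s: 11.95
ee_pos: [0.4672, -0.0993, 0.1106]
orientation: [0.997, 0.083, -0.0, 0.0]
contact_force: [-3.6, -4.0, 6.4]
width: 0.412
grasp_force: 25.0
```

move_arm:
  increments:
    - {"gripper":1,"xyz":[-0.03,0.2,0],"rotation":[0,0,0]}
    - {"gripper":1,"xyz":[-0.03,0.2,0],"rotation":[0,0,0]}

```text
time_s: 12.15
ee_pos: [0.4666, -0.0957, 0.1106]
orientation: [0.997, 0.083, -0.0, 0.0]
contact_force: [-4.0, -6.5, 6.1]
width: 0.416
grasp_force: 25.0
```

move_arm:
  increments:
    - {"gripper":1,"xyz":[-0.03,0.2,0],"rotation":[0,0,0]}
    - {"gripper":1,"xyz":[-0.03,0.2,0],"rotation":[0,0,0]}

```text
time_s: 12.35
ee_pos: [0.466, -0.0919, 0.1106]
orientation: [0.997, 0.082, -0.0, 0.001]
contact_force: [-4.3, -9.6, 4.5]
width: 0.415
grasp_force: 25.1
```

View pics/x4.png

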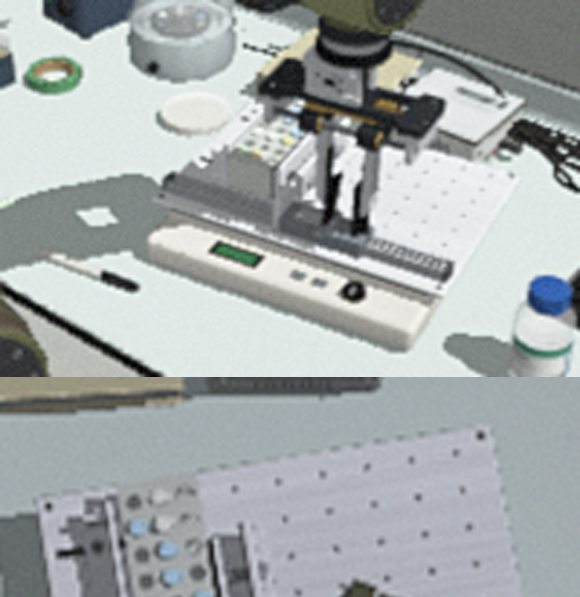

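The views show the rack held between pad and fence, with the paddles squeezed together. The force rise means the rack is home and the pad is about 7 mm in, so I add a little more.

move_arm:
  increments:
    - {"gripper":1,"xyz":[-0.03,0.2,0],"rotation":[0,0,0]}
    - {"gripper":1,"xyz":[-0.03,0.15,0],"rotation":[0,0,0]}
    - {"gripper":1,"xyz":[0,0,0],"rotation":[0,0,0]}

```text
time_s: 12.65
ee_pos: [0.4654, -0.0885, 0.1105]
orientation: [0.997, 0.082, -0.0, 0.001]
contact_force: [-3.9, -9.2, 5.2]
width: 0.412
grasp_force: 25.1
```

move_arm:
  increments:
    - {"gripper":1,"xyz":[0,0,0],"rotation":[0,0,0]}
    - {"gripper":1,"xyz":[0,0,0],"rotation":[0,0,0]}

```text
time_s: 12.85
ee_pos: [0.4654, -0.0885, 0.1105]
orientation: [0.997, 0.082, -0.0, 0.001]
contact_force: [-2.8, -8.2, 4.8]
width: 0.416
grasp_force: 25.1
```

move_arm:
  increments:
    - {"gripper":1,"xyz":[-0.03,0.2,0],"rotation":[0,0,0]}
    - {"gripper":1,"xyz":[0,0,0],"rotation":[0,0,0]}

```text
time_s: 13.05
ee_pos: [0.4651, -0.0867, 0.1105]
orientation: [0.997, 0.082, -0.0, 0.001]
contact_force: [-4.3, -10.9, 4.8]
width: 0.414
grasp_force: 25.1
```

move_arm:
  increments:
    - {"gripper":0.1,"xyz":[0,0,0],"rotation":[0,0,0]}
    - {"gripper":0.05,"xyz":[-0.02,0.12,0],"rotation":[0,0,0]}
    - {"gripper":0.0,"xyz":[-0.04,0.24,0],"rotation":[0,0,0]}
    - {"gripper":-0.05,"xyz":[-0.04,0.24,0],"rotation":[0,0,0]}

```text
time_s: 13.45
ee_pos: [0.4641, -0.0807, 0.1105]
orientation: [0.997, 0.082, -0.0, 0.001]
contact_force: [-1.5, -5.5, 2.9]
width: 0.519
grasp_force: 2.4
```

move_arm:
  increments:
    - {"gripper":-0.1,"xyz":[-0.03,0.15,0],"rotation":[0,0,0]}
    - {"gripper":-0.15,"xyz":[-0.03,0.15,0],"rotation":[0,0,0]}
    - {"gripper":-0.15,"xyz":[0,0,0],"rotation":[0,0,0]}

```text
time_s: 13.75
ee_pos: [0.4637, -0.0775, 0.1104]
orientation: [0.997, 0.083, 0.0, 0.001]
contact_force: [-0.2, -8.2, 2.9]
width: 0.573
grasp_force: 4.1
```

move_arm:
  increments:
    - {"gripper":-0.15,"xyz":[0.02,-0.1,0],"rotation":[0,0,0]}
    - {"gripper":-0.15,"xyz":[0.02,-0.1,0],"rotation":[0,0,0]}
    - {"gripper":-0.15,"xyz":[0,0,0],"rotation":[0,0,0]}

```text
time_s: 14.05
ee_pos: [0.464, -0.0789, 0.1102]
orientation: [0.997, 0.083, -0.0, -0.0]
contact_force: [-0.9, -0.4, -0.5]
width: 0.574
grasp_force: 0.0
```

move_arm:
  increments:
    - {"gripper":0.1,"xyz":[0,0,0],"rotation":[0,0,0]}
    - {"gripper":0.1,"xyz":[0,0,0],"rotation":[0,0,0]}
    - {"gripper":0.1,"xyz":[0,0,0],"rotation":[0,0,0]}
    - {"gripper":0.1,"xyz":[0,0,0],"rotation":[0,0,0]}
    - {"gripper":0.1,"xyz":[0,0,0],"rotation":[0,0,0]}
  newtons: 3

```text
time_s: 14.55
ee_pos: [0.4641, -0.0794, 0.1103]
orientation: [0.997, 0.082, -0.0, 0.0]
contact_force: [1.1, -5.4, -4.8]
width: 0.537
grasp_force: 3.0
```

A light 3 N grip reads 50.5 mm against 38.9 mm squeezed, so the lever is fully out and the tooth is in the 104 mm notch. I open, rise and check.

move_arm:
  increments:
    - {"gripper":-0.6,"xyz":[0,0,0],"rotation":[0,0,0]}
    - {"gripper":-0.6,"xyz":[0,0,0],"rotation":[0,0,0]}
    - {"gripper":-0.6,"xyz":[0,0,0],"rotation":[0,0,0]}
    - {"gripper":-0.6,"xyz":[0,0,2],"rotation":[0,0,0]}
    - {"gripper":-0.6,"xyz":[0,0,3],"rotation":[0,0,0]}
    - {"gripper":-0.6,"xyz":[0,-1,4],"rotation":[0,0,0]}
    - {"gripper":-0.6,"xyz":[2,2,3],"rotation":[0,0,0]}
    - {"gripper":-0.6,"xyz":[3,3,0],"rotation":[0,0,0]}
    - {"gripper":-0.6,"xyz":[3,3,0],"rotation":[0,0,0]}
    - {"gripper":-0.6,"xyz":[2,1,0],"rotation":[0,0,0]}

```text
time_s: 15.55
ee_pos: [0.5654, 0.0033, 0.2305]
orientation: [0.997, 0.083, 0.0, -0.0]
contact_force: [-1.1, -0.7, -0.3]
width: 0.8
grasp_force: 0.0
```

Run:
```python
from h import *
d=cam('wrist');cam('scene');c=d['color'][60:340,130:470];cv2.imwrite('pics/w5.png',cv2.resize(c,(748,616)[:2] if 0 else (720,593),interpolation=cv2.INTER_CUBIC))
o=manip.get_obs();print(o['ee_pos'],o['contact_force'])
```

```text
[0.56535148 0.00230469 0.22972757] [ 0.00608575 -0.43844766 -0.7805444 ]
```

View pics/w5.png

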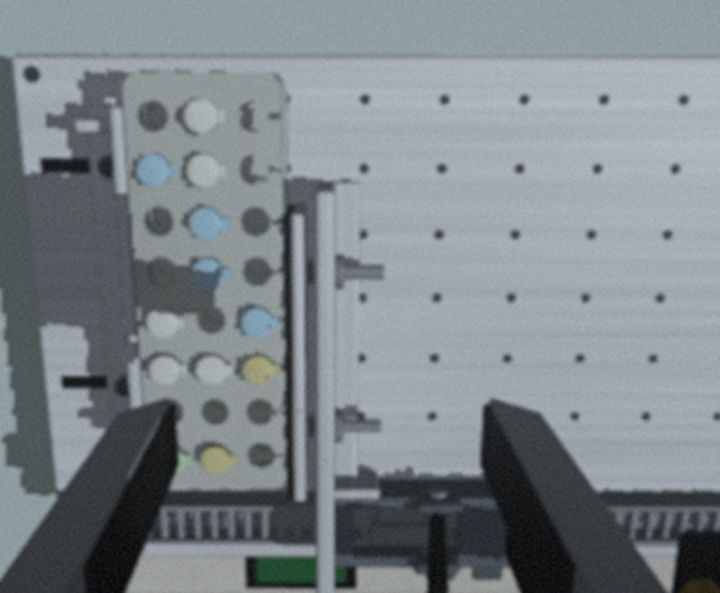

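The view shows the rack snug between fence and pad, with the pad plate at u≈298 and the jaw at u≈325 in the crop. The remaining gap looks small, so I measure the compression precisely against the earlier picture.

Run:
```python
from h import *
d=load('wrist');n=d['color'];s=np.load('sh.npz')
tcp2=np.array([.57148,.00741,.21707]);tcp5=np.array([.56535,.0023,.22973])
c5=-d['R'].T@d['t'];d2=dict(d);d2['t']=-d['R']@(c5+tcp2-tcp5)
o=cv2.imread('pics/w2.png')
def prof(im,dd,ys,x,z):
  g=cv2.cvtColor(im,cv2.COLOR_BGR2GRAY);return np.array([cv2.getRectSubPix(g,(1,1),tuple(map(float,proj(dd,[*(s['R']@[x,y]+s['t']),z]))))[0,0] for y in ys]).astype(int)
for x in(.03,.015,.045):
  ys=np.arange(-.024,-.072,-.001);print('old',x,prof(o,d2,ys,x,.107))
  ys=np.arange(.066,.022,-.001);print('new',x,prof(n,d,ys,x,.107))
```

```text
old 0.03 [ 21  29  31  41  76 123 162 177 172 138  99  88  93  90  87  90  78  66
  68  70  70  70  66  67  68  68  68  77 103 140 163 173 180 184 183 177
 178 181 179 177 179 182 176 179 179 181 179 178]
new 0.03 [151 150 151 136 105  68  41  43  78 125 157 171 169 135  89  83  86  94
 109 138 156 162 168 169 167 157 159 166 168 167 162 163 165 172 169 166
 152 153 164 167 169 170 167 167]
old 0.015 [ 26  27  29  39  75 125 160 175 170 136  99  90  92  90  90  87  76  71
  69  68  67  63  65  63  64  68  67  75 104 138 161 171 174 179 183 179
 174 175 175 175 174 175 176 175 175 175 177 175]
new 0.015 [149 151 152 143 128 101  56  47  79 126 154 171 166 127  90  87  91  88
 108 139 155 159 161 168 170 159 160 166 169 167 164 163 162 167 171 169
 170 166 167 165 165 165 166 167]
old 0.045 [ 24  30  32  43  75 125 161 179 172 120  67  54  47  42  43  48  51  47
  51  47  50  60  69  68  71  68  71  81 113 147 168 177 182 186 181 168
 169 183 177 178 180 179 179 178 180 179 179 180]
new 0.045 [127 145 147 133 103  66  45  46  81 127 158 171 168 134  81  55  55  73
 107 141 158 163 169 170 169 141 114 107 107 100  93  93  95  92  96 102
 105 108 109 106 107 105 107 108]
```

The compression comes to about 13 mm, and the push forces stayed below bottoming. The lever is out, the rack is square and the gripper is clear, so I hand the job in.

```bash
python3 -c "
from cell import order
print(order.sign_off())"
```

```text
the job is handed in; nothing more can be done
None
```

I placed the rack upright between pad and fence, clamped it with the lever back out and the tooth in what I take to be the 104 mm notch, and handed the job in. I measured the pad at about 13 mm in, with an upper limit of 15.2, and the sign-off returned no verdict.

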